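Take the spatula caddy off its safety hook and stand it in the tray

TASK

In the lacquer workshop, take the blue spatula caddy off its deep hook: lift it by one wooden grip until its bar nudges the sprung brass keeper up and clears the red upturned tip, then draw it out forwards between the two, never forcing anything. Then carry it upright and set it down gently, flat on the floor of the black tray on the other side, without shoving the tray; let go of it, and leave the jar, the wood block and the bowl where they are.

Things in the scene. Friction and masses are not known exactly. Their poses are not given: they have to be found in the camera images.
- stand: Hook stand fixed to the table, left or right. Sizes in mm. Origin on the table below the middle of the hook's throat; own +x points to the post, -x is the open side over which the caddy is drawn out. Base plate 150 x 140 x 12 (x -55 to +95). Pushing or pulling the caddy against any part of it (peg, tip, keeper, arm, rail) with more than 15 N is too much.
- saddle (a point): Top of the level steel saddle peg (12 wide, from the post to stand x = -12), 186 above the table. The middle of the caddy's bar hangs on it and may slide along it between tip and post. A red rail runs below it from tip to post inside the bail's opening, its underside 82 below the tip's top.
- tip_lowest (a point): Stand x = -17, 25 above the saddle: the LOWEST place the top of the red upturned tip can have (12 wide, x -20 to -14). The real top is 0 to 35 above this point (so 25 to 60 above the saddle), differs every time and is not measured: find it by feel or sight. Tip, keeper and top arm move together on one clamped red bracket which holds fast in use.
- keeper_lowest (a point): Same for the brass keeper's underside (14 wide, x -26 to +45): always 5 above the tip's top, so 0 to 35 above this point. It is sprung: the 8 thick bar must push it up at least 3 to pass out over the tip; it gives 10 upward in all (1.3 N at first touch, then 0.4 N per mm), then is hard against its stop.
- post_top (a point): Top of the aluminium post, 16 square, 310 tall, at stand x = +75. The red bracket on it is 26 wide with a 12 mm knob standing out to -y; it carries a red arm over the keeper whose top is 36 above the tip's top. Nothing else near the hook is wider than 16.
- caddy: Blue metal caddy, open box 90 (own x) x 180 (own y) x 45 tall, walls 3, about 0.2 to 0.33 kg, hanging upright from the hook with its own x along the stand's x. Origin: centre of the underside. A rigid steel bail stands over it: legs at y = +-88 and a round level bar 8 thick along y, its axis 150 above the underside (105 above the box's rim). When hung, its underside is 40 above the table.
- caddy_bar (a point): Middle of the caddy's bail bar (on its axis, 150 above the caddy's underside): the place that hangs on the hook.
- grip_left (a point): Centre of the wooden grip block on the bail bar at the caddy's own y = +60. The block is 16 (x) x 34 (y) x 24 (z); pinch it from above across its x. Held there the caddy hangs 60 off to the side, so grip firmly (about 100 N).
- grip_right (a point): Centre of the like wooden grip block at the caddy's own y = -60.
- tray: Black steel tray lying on the table on the other side from the stand, open box 200 (own x) x 260 (own y) x 22 tall, walls 4, floor 4 thick. Origin: centre of the underside. Heavy enough to stay put under a gentle touch.
- jar: Amber jar with a white cap, 52 across, 85 tall; origin at the centre of the underside. Leave alone.
- block: Wood block 80 x 40 x 30; origin at the centre of the underside. Leave alone.
- bowl: White bowl, 116 across, 62 tall; origin at the centre of the underside. Leave alone.
Not all that is in view belongs to the job. Several things have the shape of the caddy; the one meant has the colours described above.

How it is judged:
By the outcome, as a careful person would: the job done as asked, in the order asked, and still so for the second after the job is handed in, with the robot touching nothing.
It also fails if it takes over 67 s, if anything falls off the work surface, if the arm or the gripper's body presses on something with over 40 N, if the wrist force passes 120 N, or if a joint passes its speed limit or range.

ROBOT

A 6-joint arm with a two-finger parallel gripper is mounted at the origin on the work surface. World frame = base frame: x ahead of the robot, y to its left, z up, the work surface at z = 0. Lengths are in m, angles in rad, forces in N, time in s.
With the tool pointing down it reaches from about 0.375 to 0.975 m from the base axis. Payload 3.8 kg.
Tool frame: the origin (TCP) lies at the very end of the fingers, on their centre line; the grasp point (between the pads) lies 19 mm behind it; z points along the fingers, y is the line along which they close (so a half turn about z gives the same grasp; the last joint's range is limited). The gripper opens to 88 mm and grips with 3 to 60 N. Pads are 18 mm wide; open, the fingers measure 123 mm over their backs; the gripper's body (75 mm by 187 mm) begins 45 mm behind the grasp point.
Start: joints at [-1.33, 0.264, 1.604, -0, 1.274, -0.037], TCP at [0.185, -0.649, 0.239] pointing down, gripper open.
Joint ranges: [-2.63, 2.63], [-0.94, 2.18], [0.31, 2.57], [-1.31, 4.45], [0, 2.66], [-2.55, 2.55]. Speed limits (rad/s): [2.57, 2.57, 3.14, 3.14, 3.14, 3.14].

INTERFACE

Orientations are given as a unit quaternion [x, y, z, w].
In Python, from plant import * gives the robot as it stands.
- The arm moves only by the tool arm_command, never from a script. Its argument "series" is text: rows parted by semicolons, each of 7 numbers parted by spaces: the shift along the tool's x, y, z in cm, then the turn, a rotation vector about the tool's x, y, z in degrees, then the opening, from 0 (shut) to 1 (fully open). In form: dx dy dz wx wy wz claw; .... A call has exactly 8 rows; each row shifts and turns the commanded pose from where the row before left it, along the tool's axes as they then stand; what a row does not reach is not made up. A row lasts 1/8 s, in which the tool goes at most 62.5 mm and 10.7 degrees, less where a joint would pass 70% of its speed; a pose out of reach is approached as far as the arm can. A call is refused whole if a number of a shift passes 6.25 or a number of a turn 10.7, either way. A call with a gripper value outside its range is refused whole. The fingers move at their own pace and stop on an object; "newtons" is the grip in N (left out, the last holds). Time passes only in rows, so rows that do not move let the fingers close, or fill a call up. It gives the time, the measured TCP pose, the force, the opening and the grip force at its end, in the units of the state.
- sense(): the state, without advancing time (a new reading comes with each control period).
- capture(name): name is "scene" or "top"; returns (picture, depth): 384x512x3 uint8, red, green, blue; 384x512 float32, m along the optical axis (not along the pixel's ray), 0 where there is no reading.
- camera_params(name): a dict with "fx", "fy", "cx", "cy" (pixels), "k1" (the pictures are not rectified: a ray, as slopes to the right and down, at radius r is drawn at 1 + k1 r^2 times it, then the intrinsics apply), "R" (3x3) and "t" (3): a world point X has camera coordinates R X + t. Camera axes: x right, y down, z forward; pixel columns grow to the right and rows downward; lengths in m; the calibration is good to about 2 mm. A picture is of the moment at which its call begins. camera_params takes no time and is no camera call.
- hand_in(): hands the job in; it is judged then, once.
The state is a dict: "clock": time; "joint_positions": joint angles; "qvel": joint speeds; "tau": joint torques, N m; "tool_pos": TCP position; "orientation": TCP orientation; "wrist_force": force on the tool from outside, world axes, zero at the start; "ft_torque": the same for the moment, N m; "finger_gap": opening from 0.0 (shut) to 1.0 (fully open); "finger_force": force on a finger pad.
Only numpy, scipy, OpenCV 4.12 (cv2) and the standard library are available. Lean on these libraries where they do the work, as an engineer would, in place of code of your own. Each camera call takes 0.05 s, during which the arm holds its last target. There are 200 camera calls.

## Working session

There is one attempt and no reset: what is moved stays moved. The work goes in short steps, Python scripts to look and compute and a tool call to move; the robot and the scene stay as the last step left them, time stands still between calls to the robot, and variables do not carry over. Pictures are saved under pics/ and viewed, at most 10 in all, crops included, and the job is handed in when it is done.

Besides the shell and the picture viewer there is one more tool, called after "Emit:" by a JSON object that holds its "api" and its "payload", one argument or row to a line. arm_command: Moves the arm, as the interface text tells. Its arguments: {"type":"object","properties":{"series":{"type":"string"},"newtons":{"type":"number"}},"required":["series"]}

```bash
mkdir -p pics; ls; cat > h.py <<'E'
from plant import *
import numpy as np, cv2
def snap(n,f):
    p,d=capture(n); cv2.imwrite(f'pics/{f}.png',p[:,:,::-1]); np.savez(f'pics/{f}.npz',p=p,d=d,**{k:np.array(v) for k,v in camera_params(n).items()}); return p,d
def ray(c,u,v):
    K=np.array([[c['fx'],0,c['cx']],[0,c['fy'],c['cy']],[0,0,1]],float)
    a=np.array([(u-c['cx'])/c['fx'],(v-c['cy'])/c['fy']]);b=a.copy()
    for _ in range(20): b=a/(1+c['k1']*(b@b))
    R=np.array(c['R']);t=np.array(c['t'])
    return -R.T@t, R.T@np.array([b[0],b[1],1.])
def at(c,u,v,depth): o,d=ray(c,u,v); return o+d*depth
def atz(c,u,v,z): o,d=ray(c,u,v); return o+d*(z-o[2])/d[2]
def tri(c1,p1,c2,p2):
    o1,d1=ray(c1,*p1);o2,d2=ray(c2,*p2)
    s=np.linalg.lstsq(np.c_[d1,-d2],o2-o1,rcond=None)[0]
    a=o1+d1*s[0];b=o2+d2*s[1]; return (a+b)/2,np.linalg.norm(a-b)
def proj(c,X):
    x=np.array(c['R'])@X+np.array(c['t']);x=x[:2]/x[2];x=x*(1+c['k1']*(x@x));return x*[c['fx'],c['fy']]+[c['cx'],c['cy']]
def load(f): return dict(np.load(f'pics/{f}.npz'))
E
python3 - <<'E'
from h import *
a,_=snap('scene','s0');b,_=snap('top','t0')
print({k:(v.tolist() if hasattr(v,'tolist') else v) for k,v in sense().items()})
for n in('scene','top'):print(camera_params(n))
E
```

```text
pics
{'clock': 0.1, 'joint_positions': [-1.329893107685422, 0.2646960390319403, 1.6052153543318677, -9.90718642332691e-06, 1.2736885289525715, -0.036902318600559564], 'qvel': [0.00023262608659078277, -0.002095992655314411, -0.005358159208304607, 0.0007202467482061958, -0.0019391223947192657, -0.00023213570681487427], 'tau': [-0.00014548731542163296, -50.361928939819336, -35.807214975357056, 0.07312089437618852, 0.023323569330386817, -5.55809947400121e-05], 'tool_pos': [0.18495945904261127, -0.6485106746805787, 0.23751214200866352], 'orientation': [0.9903678109157239, 0.1384579062313839, -0.00010690421262954306, -0.000997935622918364], 'wrist_force': [-0.4740795462407802, -0.014369771285684535, 0.2898728752164657], 'ft_torque': [-0.005362802505777179, -0.006220460785037102, -0.007834511147032422], 'finger_force': 0.0, 'finger_gap': 1.000293861569438}
{'fx': 483.732947026053, 'fy': 483.732947026053, 'cx': 251.8988667132205, 'cy': 193.44194449762307, 'k1': -0.16882288059583328, 'R': array([[-0.41423329,  0.91016233, -0.00391412],
       [ 0.55218409,  0.2478869 , -0.7960181 ],
       [-0.72353543, -0.33189851, -0.60526016]]), 't': array([ 0.29968873, -0.11725315,  2.01996193])}
{'fx': 433.08329137700014, 'fy': 433.08329137700014, 'cx': 247.99926816118926, 'cy': 192.03091468610228, 'k1': -0.11381718378332692, 'R': array([[-0.00147368, -0.99999841,  0.00100721],
       [-0.99717856,  0.00139393, -0.0750532 ],
       [ 0.07505168, -0.00111497, -0.99717902]]), 't': array([-0.06280768,  0.57622796,  1.48448922])}
```

View pics/s0.png

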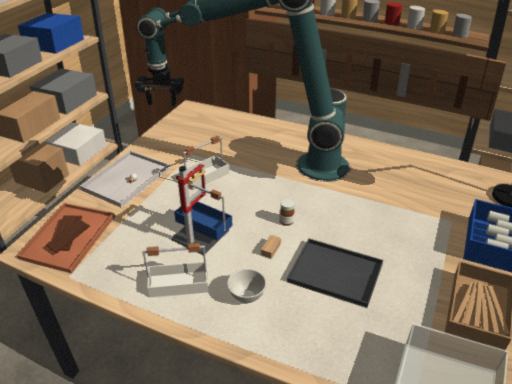

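View pics/t0.png

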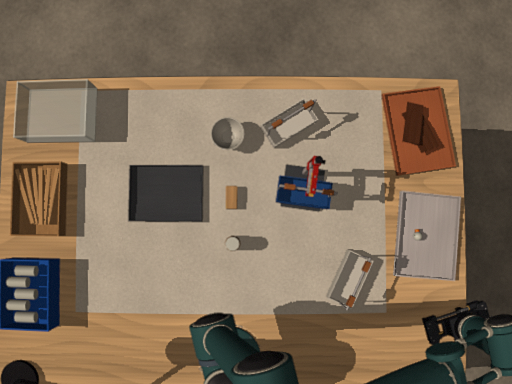

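The candidates shaped like the caddy are the blue one at top (305,190), and two grey ones at top (297,122) and (355,278). Only the blue one hangs on the red-bracketed hook. I'll check it in enlarged crops.

```bash
python3 - <<'E'
import cv2
a=cv2.imread('pics/s0.png');b=cv2.imread('pics/t0.png')
cv2.imwrite('pics/cs.png',cv2.resize(a[125:255,140:250],None,fx=4.6,fy=4.6,interpolation=2))
cv2.imwrite('pics/ct.png',cv2.resize(b[145:220,265:345],None,fx=8,fy=8,interpolation=2)[:600])
E
```

```text
(no output)
```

View pics/cs.png

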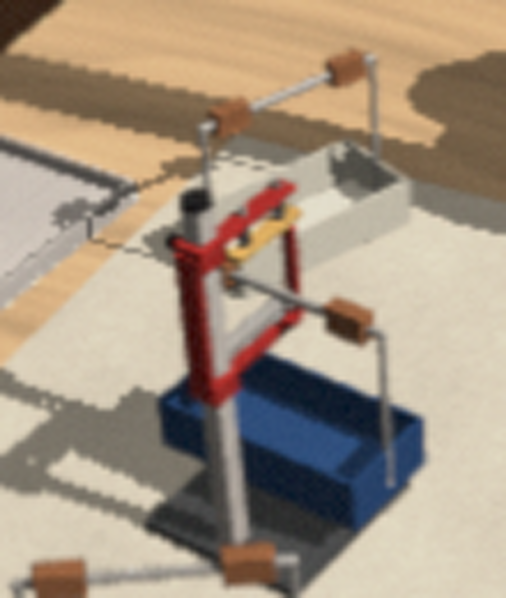

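View pics/ct.png

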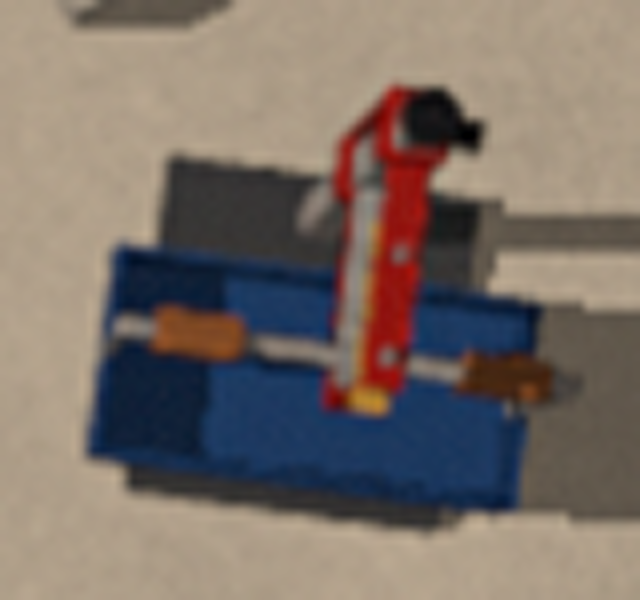

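The crops confirm the blue caddy hangs in the red bracket: its left grip is at top (290,187) and scene (216,195), the right grip is at top (328,192), and the arm runs from top (311,194) to (317,160). The open side faces the robot.

```bash
python3 - <<'E'
from h import *
np.set_printoptions(precision=4,suppress=True)
s=load('s0');t=load('t0')
def px(c,u0,v0,u1,v1):
    out=[]
    for v in range(v0,v1):
        for u in range(u0,u1):
            if c['d'][v,u]>0: out.append((*at(c,u,v,c['d'][v,u]),*c['p'][v,u],u,v))
    return np.array(out,float)
A=px(t,270,155,345,215)
r,g,b=A[:,3:6].T;z=A[:,2]
red=(r>110)&(g<60)&(b<70)
print('red z hist',np.histogram(z[red],bins=np.arange(.0,.33,.01)))
arm=A[red&(z>.2)]; print('red pix high',arm[np.argsort(arm[:,7])][:,[0,1,2,6,7]][::6])
wood=(r>g*1.35)&(g>b*1.15)&(r<200)&(z>.15)
for nm,lo,hi in(('L',282,298),('R',320,336)):
    w=A[wood&(A[:,6]>lo)&(A[:,6]<hi)];print(nm,len(w),np.median(w[:,:3],0),w[:,:3].min(0),w[:,:3].max(0),w[:,6:].min(0),w[:,6:].max(0))
blue=(b>r*1.5)&(z>.02)&(z<.12);w=A[blue];print('blue rim z',np.percentile(w[:,2],[5,50,90,97]));
rim=w[w[:,2]>.07];print(cv2.minAreaRect((rim[:,:2]*1000).astype(np.float32)))
S=px(s,205,185,226,205);r,g,b=S[:,3:6].T;w=S[(r>g*1.35)&(g>b*1.15)&(S[:,2]>.15)]
print('scene gripL',len(w),w[:,:3].mean(0),w[:,6:].mean(0),w[:,:3].min(0),w[:,:3].max(0))
# tray
T=px(t,110,150,225,235);dark=(T[:,3:6].max(1)<70);w=T[dark];print('tray',cv2.minAreaRect((w[:,:2]*1000).astype(np.float32)),np.percentile(w[:,2],[2,50,98]))
tb=px(t,130,120,180,150);print('table z',np.median(tb[:,2]))
S=px(s,170,155,215,225);r,g,b=S[:,3:6].T
red=S[(r>110)&(g<60)&(b<70)];print('scene red',len(red));
y=S[(r>150)&(g>110)&(b<90)&(S[:,2]>.18)];print('brass',len(y),y[:,[0,1,2,6,7]][::4])
print('tritest',tri(s,(216.1,195),t,(290,186.9)))
E
```

```text
red z hist (array([  0,   0,   0,   0,   0,   0,   0,   0,   0,   0,   0,   0,   0,
         0,   0,   0,   7,   7,   4,   1,   0,   1,   0,   0,   0,   0,
         1, 119,  32,   0,   0,   0]), array([0.  , 0.01, 0.02, 0.03, 0.04, 0.05, 0.06, 0.07, 0.08, 0.09, 0.1 ,
       0.11, 0.12, 0.13, 0.14, 0.15, 0.16, 0.17, 0.18, 0.19, 0.2 , 0.21,
       0.22, 0.23, 0.24, 0.25, 0.26, 0.27, 0.28, 0.29, 0.3 , 0.31, 0.32]))
red pix high [[  0.6612  -0.2552   0.2818 314.     156.    ]
 [  0.6558  -0.2526   0.2789 313.     158.    ]
 [  0.6465  -0.249    0.2824 312.     161.    ]
 [  0.6377  -0.2489   0.2823 312.     164.    ]
 [  0.6368  -0.2653   0.2888 318.     164.    ]
 [  0.6347  -0.2604   0.2831 316.     165.    ]
 [  0.6331  -0.2619   0.2734 316.     166.    ]
 [  0.6291  -0.2606   0.281  316.     167.    ]
 [  0.6268  -0.2642   0.2768 317.     168.    ]
 [  0.6214  -0.2531   0.2725 313.     170.    ]
 [  0.6183  -0.2557   0.2741 314.     171.    ]
 [  0.6154  -0.2586   0.2739 315.     172.    ]
 [  0.6118  -0.2606   0.2793 316.     173.    ]
 [  0.6068  -0.253    0.2718 313.     175.    ]
[... 707 characters left out ...]
 0.2031] [ 0.5559 -0.3244  0.1962] [ 0.5715 -0.291   0.2072] [322. 189.] [333. 194.]
blue rim z [0.0381 0.0445 0.0819 0.087 ]
((570.583251953125, -250.5150604248047), (179.26380920410156, 90.05059814453125), 81.92542266845703)
scene gripL 57 [ 0.585  -0.1899  0.197 ] [215.4211 194.0351] [ 0.5753 -0.2079  0.1804] [ 0.5953 -0.1759  0.205 ]
tray ((573.8900756835938, 224.97866821289062), (259.8686218261719, 196.7720947265625), 89.91271209716797) [-0.002   0.005   0.0237]
table z 0.0013630553592641759
scene red 157
brass 8 [[  0.5499  -0.2546   0.2497 202.     170.    ]
 [  0.5976  -0.2563   0.2564 194.     176.    ]]
tritest (array([ 0.5789, -0.1925,  0.1882]), np.float64(0.0023633800160582797))
```

```bash
cat >> h.py <<'E'
from scipy.spatial.transform import Rotation as Ro
def goalR(yaw): # tool y along world angle yaw (deg), z down
    a=np.radians(yaw);y=np.array([np.cos(a),np.sin(a),0]);z=np.array([0,0,-1.]);return Ro.from_matrix(np.c_[np.cross(y,z),y,z])
def plan(pos,yaw,n,start=None,nd=2):
    s=sense();p=np.array(s['tool_pos']);R=Ro.from_quat(s['orientation'])
    if start: p=np.array(start[0]);R=goalR(start[1])
    G=goalR(yaw);w=(R.inv()*G).as_rotvec();P=np.array(pos)
    for i in range(n):
        d=R.inv().apply((P-p)/(n-i))*100; d=np.round(d,nd); r=np.round(np.degrees((R.inv()*G).as_rotvec()/(n-i)),1)
        print(*d,*r,end='; ');p=p+R.apply(d/100);R=R*Ro.from_rotvec(np.radians(r))
    print()
def st():
    s=sense();R=Ro.from_quat(s['orientation']).as_matrix()
    print('t',round(s['clock'],2),'p',np.round(s['tool_pos'],4),'yaw',round(np.degrees(np.arctan2(R[1,1],R[0,1])),2),'z',np.round(R[:,2],3),'F',np.round(s['wrist_force'],2),'T',np.round(s['ft_torque'],2),'gap',round(s['finger_gap'],3),'gf',round(s['finger_force'],1))
E
python3 - <<'E'
from h import *
t=load('t0')
P=atz(t,319.4,159.6,.31);e=np.array([np.cos(np.radians(-7.8)),np.sin(np.radians(-7.8)),0]);print('post',P,'orig',P-.075*e)
st();a=((.28,-.56,.40),-62);b=((.579,-.186,.40),-7.8)
plan(*a,8);plan(*b,16,start=a)
E
```

```text
post [ 0.64643143 -0.26603533  0.31      ] orig [ 0.57212535 -0.25585667  0.31      ]
t 0.1 p [ 0.185  -0.6485  0.2375] yaw -74.08 z [-0.     0.002 -1.   ] F [-0.47 -0.01  0.29] T [-0.01 -0.01 -0.01] gap 1.0 gf 0.0
1.45 -0.74 -2.03 -0.0 -0.0 -1.5; 1.46 -0.7 -2.03 -0.0 -0.0 -1.5; 1.48 -0.67 -2.03 -0.0 -0.0 -1.5; 1.5 -0.63 -2.03 -0.0 -0.0 -1.5; 1.52 -0.59 -2.03 -0.0 -0.0 -1.5; 1.53 -0.55 -2.03 -0.0 -0.0 -1.5; 1.54 -0.5 -2.03 -0.1 -0.0 -1.5; 1.56 -0.46 -2.03 -0.0 -0.0 -1.6; 
2.75 -1.19 0.0 0.0 0.0 -3.4; 2.81 -1.02 0.0 0.0 0.0 -3.4; 2.87 -0.85 0.0 0.0 0.0 -3.4; 2.91 -0.68 0.0 0.0 0.0 -3.4; 2.95 -0.51 0.0 0.0 0.0 -3.4; 2.97 -0.33 0.0 0.0 0.0 -3.4; 2.99 -0.15 0.0 0.0 0.0 -3.4; 2.99 0.02 0.0 0.0 0.0 -3.4; 2.99 0.2 0.0 0.0 0.0 -3.4; 2.97 0.38 0.0 0.0 0.0 -3.4; 2.94 0.55 0.0 0.0 0.0 -3.4; 2.9 0.73 0.0 0.0 0.0 -3.4; 2.86 0.9 0.0 0.0 0.0 -3.3; 2.8 1.06 0.0 0.0 0.0 -3.4; 2.73 1.22 0.0 0.0 0.0 -3.3; 2.66 1.38 0.0 0.0 0.0 -3.4;
```

Emit:
{"api": "arm_command", "payload": {
  "series": "1.45 -0.7 -2 0 0 -1.5 1; 1.45 -0.7 -2 0 0 -1.5 1; 1.5 -0.7 -2 0 0 -1.5 1; 1.5 -0.6 -2 0 0 -1.5 1; 1.5 -0.6 -2 0 0 -1.5 1; 1.5 -0.5 -2 0 0 -1.5 1; 1.5 -0.5 -2 0 0 -1.5 1; 1.5 -0.5 -2 0 0 -1.5 1"
}}

```text
clock: 1.1
tool_pos: [0.2796, -0.5606, 0.3999]
orientation: [0.97, 0.242, -0.0, -0.0]
wrist_force: [0.2, 0.0, 0.5]
finger_gap: 1.0
finger_force: 0.0
```

Emit:
{"api": "arm_command", "payload": {
  "series": "2.75 -1.2 0 0 0 -3.4 1; 2.8 -1 0 0 0 -3.4 1; 2.9 -0.9 0 0 0 -3.4 1; 2.9 -0.7 0 0 0 -3.4 1; 2.95 -0.5 0 0 0 -3.4 1; 3 -0.3 0 0 0 -3.4 1; 3 -0.2 0 0 0 -3.4 1; 3 0 0 0 0 -3.4 1"
}}

```text
clock: 2.1
tool_pos: [0.4292, -0.3723, 0.3994]
orientation: [0.886, 0.464, 0.0, 0.0]
wrist_force: [0.6, 0.2, -0.1]
finger_gap: 0.998
finger_force: 0.0
```

Emit:
{"api": "arm_command", "payload": {
  "series": "3 0.2 0 0 0 -3.4 1; 3 0.4 0 0 0 -3.4 1; 2.9 0.6 0 0 0 -3.4 1; 2.9 0.7 0 0 0 -3.4 1; 2.8 0.9 0 0 0 -3.4 1; 2.8 1 0 0 0 -3.4 1; 2.7 1.2 0 0 0 -3.4 1; 2.5 1.3 0 0 0 -3.4 1"
}}

```text
clock: 3.1
tool_pos: [0.577, -0.1875, 0.3993]
orientation: [0.752, 0.659, -0.0, 0.0]
wrist_force: [0.0, 0.3, 0.3]
finger_gap: 1.0
finger_force: 0.0
```

```bash
python3 - <<'E'
from h import *
st();plan((.579,-.186,.26),-7.8,8);st()
E
```

```text
t 3.1 p [ 0.577  -0.1875  0.3993] yaw -7.51 z [-0. -0. -1.] F [0.03 0.26 0.32] T [-0.02 -0.08 -0.02] gap 1.0 gf 0.0
0.02 0.02 1.74 -0.0 0.0 0.0; 0.02 0.02 1.74 -0.0 0.0 0.0; 0.02 0.02 1.74 -0.0 0.0 0.0; 0.02 0.02 1.74 -0.0 0.0 0.1; 0.02 0.03 1.74 -0.0 0.0 0.0; 0.03 0.02 1.74 -0.0 0.0 0.1; 0.02 0.03 1.75 -0.0 0.0 0.0; 0.03 0.02 1.74 -0.0 0.0 0.1; 
t 3.1 p [ 0.577  -0.1875  0.3993] yaw -7.51 z [-0. -0. -1.] F [0.03 0.26 0.32] T [-0.02 -0.08 -0.02] gap 1.0 gf 0.0
```

Emit:
{"api": "arm_command", "payload": {
  "series": "0.02 0.02 1.75 0 0 0 1; 0.02 0.02 1.75 0 0 0.1 1; 0.02 0.02 1.75 0 0 0 1; 0.02 0.02 1.75 0 0 0.1 1; 0.02 0.02 1.75 0 0 0 1; 0.02 0.02 1.75 0 0 0.1 1; 0.02 0.02 1.75 0 0 0 1; 0.02 0.02 1.75 0 0 0 1"
}}

```text
clock: 4.1
tool_pos: [0.5782, -0.1874, 0.2576]
orientation: [0.755, 0.656, 0.0, 0.0]
wrist_force: [0.5, 0.0, -0.1]
finger_gap: 1.002
finger_force: 0.0
```

Emit:
{"api": "arm_command", "payload": {
  "series": "0 0 1.1 0 0 0 1; 0 0 1.1 0 0 0 1; 0 0 1.1 0 0 0 1; 0 0 1.1 0 0 0 1; 0 0 1.1 0 0 0 1; 0 0 1.1 0 0 0 1; 0 0 1.1 0 0 0 1; 0 0 1.1 0 0 0 1"
}}

```text
clock: 5.1
tool_pos: [0.5782, -0.1874, 0.17]
orientation: [0.755, 0.656, -0.0, -0.0]
wrist_force: [0.1, -0.1, -0.5]
finger_gap: 0.998
finger_force: 0.0
```

```bash
python3 - <<'E'
from h import *
a,_=snap('scene','s1');b,_=snap('top','t1')
st()
A=cv2.resize(a[120:250,150:260,::-1],None,fx=3.6,fy=3.6);B=cv2.resize(b[140:220,262:345,::-1],None,fx=4.8,fy=4.8)
h=min(len(A),len(B));cv2.imwrite('pics/c1.png',np.hstack([A[:h],B[:h]]))
E
```

```text
t 5.2 p [ 0.5771 -0.1871  0.1688] yaw -7.98 z [-0.003  0.001 -1.   ] F [0.24 0.01 0.74] T [-0.07 -0.09  0.04] gap 1.001 gf 0.0
```

View pics/c1.png

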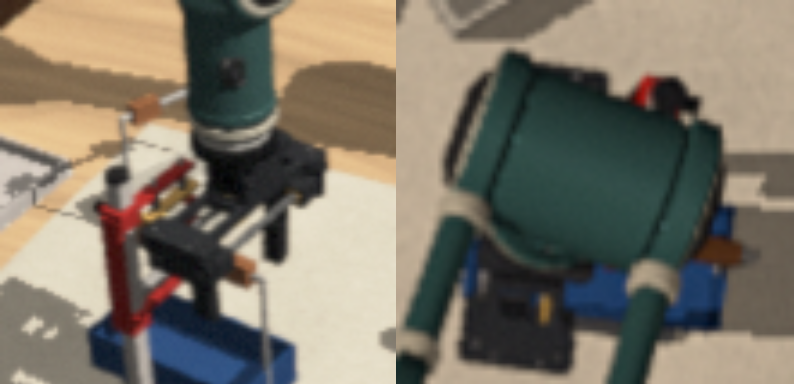

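The fingers straddle the left grip at crop (245,270), and the gripper's body is clear of the bracket. Closing.

Emit:
{"api": "arm_command", "payload": {
  "series": "0 0 0 0 0 0 0.4; 0 0 0 0 0 0 0.4; 0 0 0 0 0 0 0.3; 0 0 0 0 0 0 0.2; 0 0 0 0 0 0 0; 0 0 0 0 0 0 0; 0 0 0 0 0 0 0; 0 0 0 0 0 0 0",
  "newtons": 60
}}

```text
clock: 6.2
tool_pos: [0.5782, -0.1874, 0.1707]
orientation: [0.755, 0.656, -0.0, -0.0]
wrist_force: [-0.5, -0.6, -0.2]
finger_gap: 0.175
finger_force: 60.0
```

```bash
python3 -c "
from h import *
st()"
```

```text
t 6.2 p [ 0.5782 -0.1874  0.1707] yaw -7.98 z [-0.  0. -1.] F [-0.52 -0.56 -0.19] T [ 0.01 -0.01  0.03] gap 0.175 gf 60.0
```

Emit:
{"api": "arm_command", "payload": {
  "series": "0 0 -0.2 0 0 0 0; 0 0 -0.3 0 0 0 0; 0 0 -0.5 0 0 0 0; 0 0 -0.5 0 0 0 0; 0 0 -0.5 0 0 0 0; 0 0 -0.5 0 0 0 0; 0 0 -0.5 0 0 0 0; 0 0 0 0 0 0 0"
}}

```text
clock: 7.2
tool_pos: [0.5786, -0.1876, 0.2014]
orientation: [0.755, 0.656, 0.0, 0.001]
wrist_force: [0.4, 1.5, -1.6]
finger_gap: 0.172
finger_force: 60.0
```

```bash
python3 - <<'E'
from h import *
st()
a,_=snap('scene','s2');b,d=snap('top','t2');st()
A=cv2.resize(a[120:250,150:260,::-1],None,fx=3.6,fy=3.6);B=cv2.resize(b[140:220,262:345,::-1],None,fx=4.8,fy=4.8)
h=min(len(A),len(B));cv2.imwrite('pics/c2.png',np.hstack([A[:h],B[:h]]))
t=load('t2')
for v in range(185,202):
  for u in range(318,340):
    r,g,bb=map(float,b[v,u])
    if d[v,u]>0 and r>g*1.35 and g>bb*1.15:
        X=at(t,u,v,d[v,u])
        if X[2]>.15: print(u,v,np.round(X,4))
E
```

```text
t 7.2 p [ 0.5786 -0.1876  0.2014] yaw -7.98 z [ 0.001 -0.    -1.   ] F [ 0.43  1.5  -1.63] T [ 0.06 -0.08  0.03] gap 0.172 gf 60.0
t 7.3 p [ 0.5781 -0.1874  0.2007] yaw -7.98 z [-0.  0. -1.] F [ 0.15  1.25 -2.16] T [ 0.11 -0.06  0.04] gap 0.174 gf 60.0
328 189 [ 0.542  -0.2419  0.5625]
329 189 [ 0.5697 -0.3082  0.2249]
330 189 [ 0.5691 -0.3099  0.2319]
331 189 [ 0.5692 -0.3131  0.2308]
328 190 [ 0.5407 -0.2441  0.5507]
329 190 [ 0.5658 -0.3061  0.2356]
330 190 [ 0.5663 -0.3103  0.2294]
331 190 [ 0.566  -0.3127  0.233 ]
332 190 [ 0.566  -0.3156  0.2335]
333 190 [ 0.5661 -0.3189  0.232 ]
334 190 [ 0.566  -0.3217  0.2329]
335 190 [ 0.5662 -0.3253  0.2304]
327 191 [ 0.5379 -0.2404  0.5579]
328 191 [ 0.5631 -0.3039  0.2311]
329 191 [ 0.5632 -0.307   0.2305]
330 191 [ 0.563  -0.3095  0.2333]
331 191 [ 0.5629 -0.3125  0.2335]
332 191 [ 0.563  -0.3157  0.2328]
333 191 [ 0.563  -0.3187  0.2328]
334 191 [ 0.5629 -0.3214  0.2343]
335 191 [ 0.5634 -0.3258  0.2275]
326 192 [ 0.536 -0.239  0.553]
327 192 [ 0.5598 -0.3     0.2354]
328 192 [ 0.56   -0.3036  0.2325]
329 192 [ 0.5598 -0.306   0.2358]
330 192 [ 0.5601 -0.3099  0.2309]
331 192 [ 0.5602 -0.3131  0.2299]
332 192 [ 0.5602 -0.3161  0.2304]
333 192 [ 0.5599 -0.3183  0.2345]
334 192 [ 0.5597 -0.321   0.2361]
335 192 [ 0.5604 -0.3258  0.2277]
327 193 [ 0.5572 -0.301   0.2297]
328 193 [ 0.5568 -0.3029  0.2358]
329 193 [ 0.5568 -0.3059  0.236 ]
330 193 [ 0.557  -0.3095  0.2328]
331 193 [ 0.5568 -0.3121  0.2352]
332 193 [ 0.5569 -0.3153  0.2342]
333 193 [ 0.5571 -0.3188  0.2315]
334 193 [ 0.5567 -0.3209  0.2362]
335 193 [ 0.5572 -0.3252  0.2299]
330 194 [ 0.5543 -0.3104  0.228 ]
331 194 [ 0.5539 -0.3123  0.2336]
332 194 [ 0.554  -0.3155  0.233 ]
333 194 [ 0.5542 -0.3192  0.2295]
334 194 [ 0.5538 -0.321   0.2356]
```

View pics/c2.png

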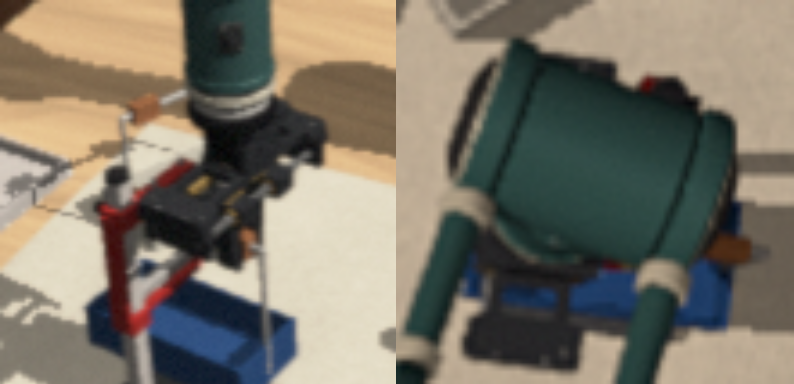

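Right grip's top reads 0.233, so the caddy rose about 30 mm and stayed level. I'll average the force, since the y component is nonzero.

```bash
cat >> h.py <<'E'
def favg(n=6):
    F=[]
    for _ in range(n): capture('top');s=sense();F.append([*s['wrist_force'],*s['ft_torque']])
    print('Favg',np.round(np.mean(F,0),2),'sd',np.round(np.std(F,0),2))
E
python3 -c "
from h import *
favg();st()"
```

```text
Favg [-0.09  0.13 -2.1   0.09 -0.1  -0.02] sd [0.56 0.5  0.4  0.03 0.03 0.02]
t 7.6 p [ 0.578  -0.1874  0.2005] yaw -7.99 z [-0.  0. -1.] F [-0.94 -0.46 -1.78] T [ 0.11 -0.1   0.02] gap 0.173 gf 60.0
```

Emit:
{"api": "arm_command", "payload": {
  "series": "0 0 -0.3 0 0 0 0; 0 0 -0.3 0 0 0 0; 0 0 -0.3 0 0 0 0; 0 0 -0.3 0 0 0 0; 0 0 -0.3 0 0 0 0; 0 0 -0.2 0 0 0 0; 0 0 0 0 0 0 0; 0 0 0 0 0 0 0"
}}

```text
clock: 8.6
tool_pos: [0.5781, -0.1874, 0.2176]
orientation: [0.755, 0.656, -0.0, -0.0]
wrist_force: [0.5, 0.1, -1.8]
finger_gap: 0.173
finger_force: 60.0
```

```bash
python3 -c "
from h import *
favg(8);st()"
```

```text
Favg [-0.25  0.14 -1.91  0.11 -0.1  -0.01] sd [0.41 0.42 0.34 0.03 0.03 0.03]
t 9.0 p [ 0.5782 -0.1875  0.2177] yaw -7.98 z [-0. -0. -1.] F [-0.65  0.29 -2.19] T [ 0.15 -0.12 -0.06] gap 0.171 gf 60.0
```

Emit:
{"api": "arm_command", "payload": {
  "series": "0 0 -0.1 0 0 0 0; 0 0 -0.1 0 0 0 0; 0 0 -0.1 0 0 0 0; 0 0 0 0 0 0 0; 0 0 0 0 0 0 0; 0 0 0 0 0 0 0; 0 0 0 0 0 0 0; 0 0 0 0 0 0 0"
}}

```text
clock: 10.0
tool_pos: [0.5782, -0.1875, 0.2206]
orientation: [0.755, 0.656, -0.0, -0.0]
wrist_force: [0.9, 0.6, -2.6]
finger_gap: 0.172
finger_force: 60.0
```

```bash
python3 -c "
from h import *
favg(8);st()"
```

```text
Favg [ 0.17 -0.   -2.28  0.08 -0.11 -0.01] sd [0.38 0.4  0.56 0.02 0.04 0.03]
t 10.4 p [ 0.5782 -0.1874  0.2207] yaw -7.98 z [ 0.  0. -1.] F [ 0.11  0.27 -2.84] T [ 0.07 -0.09 -0.01] gap 0.172 gf 60.0
```

Emit:
{"api": "arm_command", "payload": {
  "series": "0 0 -0.1 0 0 0 0; 0 0 -0.1 0 0 0 0; 0 0 0 0 0 0 0; 0 0 0 0 0 0 0; 0 0 0 0 0 0 0; 0 0 0 0 0 0 0; 0 0 0 0 0 0 0; 0 0 0 0 0 0 0"
}}

```text
clock: 11.4
tool_pos: [0.5781, -0.1874, 0.2226]
orientation: [0.755, 0.656, -0.0, -0.0]
wrist_force: [-0.1, -0.1, -3.5]
finger_gap: 0.173
finger_force: 60.0
```

```bash
python3 -c "
from h import *
favg(8);st()"
```

```text
Favg [ 0.02  0.4  -3.6   0.25 -0.1  -0.01] sd [0.75 0.31 0.57 0.03 0.02 0.03]
t 11.8 p [ 0.5781 -0.1874  0.2227] yaw -7.98 z [-0.  0. -1.] F [-1.05  0.56 -3.35] T [ 0.24 -0.13  0.04] gap 0.176 gf 60.0
```

Emit:
{"api": "arm_command", "payload": {
  "series": "0 0 -0.1 0 0 0 0; 0 0 -0.1 0 0 0 0; 0 0 0 0 0 0 0; 0 0 0 0 0 0 0; 0 0 0 0 0 0 0; 0 0 0 0 0 0 0; 0 0 0 0 0 0 0; 0 0 0 0 0 0 0"
}}

```text
clock: 12.8
tool_pos: [0.5782, -0.1874, 0.2247]
orientation: [0.755, 0.656, 0.0, -0.0]
wrist_force: [-0.7, 1.6, -4.8]
finger_gap: 0.173
finger_force: 60.0
```

```bash
python3 -c "
from h import *
favg(8);st()"
```

```text
Favg [-0.02  0.74 -4.31  0.33 -0.11 -0.01] sd [0.45 0.33 0.27 0.03 0.04 0.02]
t 13.2 p [ 0.5782 -0.1874  0.2247] yaw -7.98 z [ 0.  0. -1.] F [ 0.64  1.06 -3.96] T [ 0.29 -0.08 -0.01] gap 0.176 gf 60.0
```

Emit:
{"api": "arm_command", "payload": {
  "series": "0 0 -0.1 0 0 0 0; 0 0 -0.1 0 0 0 0; 0 0 -0.1 0 0 0 0; 0 0 -0.08 0 0 0 0; 0 0 0 0 0 0 0; 0 0 0 0 0 0 0; 0 0 0 0 0 0 0; 0 0 0 0 0 0 0"
}}

```text
clock: 14.2
tool_pos: [0.5782, -0.1874, 0.2285]
orientation: [0.755, 0.656, 0.0, -0.0]
wrist_force: [0.2, 1.6, -6.0]
finger_gap: 0.172
finger_force: 60.0
```

```bash
python3 -c "
from h import *
favg(8);st();plan((.578-.0396,-.1874+.0054,.2285),-8,16)"
```

```text
Favg [-0.17  1.06 -5.85  0.52 -0.12  0.  ] sd [0.31 0.61 0.24 0.03 0.03 0.03]
t 14.6 p [ 0.5781 -0.1874  0.2285] yaw -7.98 z [-0.  0. -1.] F [-0.45  1.64 -5.75] T [ 0.5  -0.11  0.01] gap 0.175 gf 60.0
-0.0 -0.25 -0.0 -0.0 -0.0 0.0; -0.0 -0.25 -0.0 -0.0 -0.0 0.0; -0.0 -0.25 -0.0 -0.0 -0.0 0.0; -0.0 -0.25 -0.0 -0.0 -0.0 0.0; -0.0 -0.25 -0.0 -0.0 -0.0 0.0; -0.0 -0.25 -0.0 -0.0 -0.0 0.0; -0.0 -0.25 -0.0 -0.0 -0.0 0.0; -0.0 -0.25 -0.0 -0.0 -0.0 0.0; -0.0 -0.25 -0.0 -0.0 -0.0 0.0; -0.0 -0.25 -0.0 -0.0 -0.0 0.0; -0.0 -0.25 -0.0 -0.0 -0.0 0.0; -0.0 -0.25 -0.0 -0.0 -0.0 0.0; -0.0 -0.25 -0.0 -0.0 -0.0 0.0; -0.01 -0.25 -0.0 -0.0 -0.0 0.0; -0.0 -0.26 -0.0 -0.0 -0.0 0.0; -0.01 -0.25 -0.0 -0.0 -0.0 0.0;
```

Emit:
{"api": "arm_command", "payload": {
  "series": "0 -0.1 0 0 0 0 0; 0 -0.2 0 0 0 0 0; 0 -0.2 0 0 0 0 0; 0 -0.2 0 0 0 0 0; 0 -0.2 0 0 0 0 0; 0 -0.2 0 0 0 0 0; 0 -0.1 0 0 0 0 0; 0 0 0 0 0 0 0"
}}

```text
clock: 15.6
tool_pos: [0.5661, -0.1858, 0.2285]
orientation: [0.755, 0.656, -0.0, -0.0]
wrist_force: [1.7, 0.3, -5.6]
finger_gap: 0.176
finger_force: 60.0
```

```bash
python3 -c "
from h import *
favg(3);st()"
```

```text
Favg [ 1.15 -0.55 -5.82  0.27 -0.3   0.07] sd [0.4  0.18 0.25 0.03 0.02 0.03]
t 15.75 p [ 0.5662 -0.1857  0.2284] yaw -7.98 z [-0.  0. -1.] F [ 0.78 -0.62 -5.81] T [ 0.25 -0.28  0.08] gap 0.174 gf 60.0
```

Emit:
{"api": "arm_command", "payload": {
  "series": "0 -0.1 0 0 0 0 0; 0 -0.2 0 0 0 0 0; 0 -0.2 0 0 0 0 0; 0 -0.2 0 0 0 0 0; 0 -0.2 0 0 0 0 0; 0 -0.2 0 0 0 0 0; 0 -0.1 0 0 0 0 0; 0 0 0 0 0 0 0"
}}

```text
clock: 16.75
tool_pos: [0.5541, -0.1841, 0.2285]
orientation: [0.755, 0.656, -0.0, -0.0]
wrist_force: [0.9, 0.8, -6.0]
finger_gap: 0.178
finger_force: 60.0
```

```bash
python3 -c "
from h import *
favg(3);st()"
```

```text
Favg [ 0.98  0.56 -5.03  0.3  -0.27  0.07] sd [0.82 0.11 0.17 0.02 0.01 0.03]
t 16.9 p [ 0.5542 -0.1841  0.2284] yaw -7.99 z [-0.001  0.    -1.   ] F [-0.18  0.69 -4.85] T [ 0.29 -0.26  0.04] gap 0.173 gf 60.0
```

Emit:
{"api": "arm_command", "payload": {
  "series": "0 -0.1 0 0 0 0 0; 0 -0.2 0 0 0 0 0; 0 -0.2 0 0 0 0 0; 0 -0.2 0 0 0 0 0; 0 -0.2 0 0 0 0 0; 0 -0.2 0 0 0 0 0; 0 -0.1 0 0 0 0 0; 0 0 0 0 0 0 0"
}}

```text
clock: 17.9
tool_pos: [0.5424, -0.1824, 0.2285]
orientation: [0.755, 0.656, -0.0, 0.0]
wrist_force: [-0.7, -0.2, -2.1]
finger_gap: 0.177
finger_force: 60.0
```

```bash
python3 -c "
from h import *
favg(4);st()
a,_=snap('scene','s3');b,d=snap('top','t3')
A=cv2.resize(a[120:250,150:260,::-1],None,fx=3.6,fy=3.6);B=cv2.resize(b[140:220,262:345,::-1],None,fx=4.8,fy=4.8)
h=min(len(A),len(B));cv2.imwrite('pics/c3.png',np.hstack([A[:h],B[:h]]))"
```

```text
Favg [ 0.23 -0.11 -2.02  0.09 -0.09  0.01] sd [0.37 0.34 0.52 0.02 0.02 0.03]
t 18.1 p [ 0.5426 -0.1825  0.2285] yaw -7.98 z [ 0. -0. -1.] F [ 0.22 -0.24 -1.61] T [ 0.08 -0.12 -0.01] gap 0.175 gf 60.0
```

View pics/c3.png

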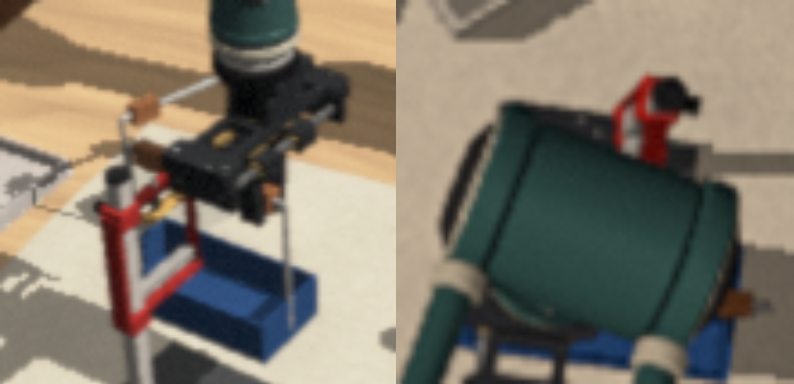

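The bar has come out: the z force is back to the caddy's weight, and the blue box stands ahead of the tip at crop (195,260). I'll draw it out 75 mm more, then lift.

Emit:
{"api": "arm_command", "payload": {
  "series": "0 -0.5 0 0 0 0 0; 0 -1 0 0 0 0 0; 0 -1.2 0 0 0 0 0; 0 -1.2 0 0 0 0 0; 0 -1.2 0 0 0 0 0; 0 -1.2 0 0 0 0 0; 0 -0.8 0 0 0 0 0; 0 -0.4 0 0 0 0 0"
}}

```text
clock: 19.2
tool_pos: [0.4678, -0.172, 0.2286]
orientation: [0.755, 0.656, 0.0, 0.0]
wrist_force: [-0.2, 0.9, -1.8]
finger_gap: 0.175
finger_force: 60.0
```

Emit:
{"api": "arm_command", "payload": {
  "series": "0 0 -0.4 0 0 0 0; 0 0 -0.8 0 0 0 0; 0 0 -0.9 0 0 0 0; 0 0 -0.9 0 0 0 0; 0 0 -0.9 0 0 0 0; 0 0 -0.8 0 0 0 0; 0 0 -0.4 0 0 0 0; 0 0 0 0 0 0 0"
}}

```text
clock: 20.2
tool_pos: [0.4684, -0.1721, 0.2799]
orientation: [0.755, 0.656, 0.0, 0.0]
wrist_force: [-0.6, 0.1, -1.1]
finger_gap: 0.176
finger_force: 60.0
```

```bash
python3 - <<'E'
from h import *
favg(4);st()
t=load('t0');d=t['d'];p=t['p']
# tray rim: dark pixels with z>12mm; block/jar/bowl heights
pts=np.array([[*at(t,u,v,d[v,u])] for v in range(155,232) for u in range(118,220) if p[v,u].max()<75 and d[v,u]>0])
print(cv2.minAreaRect((pts[:,:2]*1000).astype(np.float32)))
for c in((129,166),(204,166),(209,221),(130,221)):print(c,atz(t,*c,.022))
g=((.53,.0,.28),-4);f=((.574,.289,.28),0)
plan(*g,11);plan(*f,16,start=g)
E
```

```text
Favg [-0.1   0.1  -2.3   0.09 -0.08 -0.  ] sd [0.07 0.69 0.37 0.02 0.02 0.02]
t 20.4 p [ 0.468  -0.1719  0.279 ] yaw -7.98 z [-0.001  0.    -1.   ] F [-0.11 -0.61 -2.49] T [ 0.06 -0.06 -0.04] gap 0.173 gf 60.0
((573.87890625, 224.94146728515625), (259.615966796875, 197.43016052246094), 89.6168441772461)
(129, 166) [0.66870152 0.35562581 0.022     ]
(204, 166) [0.66764493 0.0901446  0.022     ]
(209, 221) [0.4756614  0.07161834 0.022     ]
(130, 221) [0.47529019 0.34837731 0.022     ]
1.63 0.34 -0.01 -0.0 -0.0 -0.4; 1.62 0.35 -0.01 -0.0 -0.0 -0.4; 1.62 0.36 -0.01 -0.0 -0.0 -0.4; 1.62 0.38 -0.01 -0.0 -0.0 -0.3; 1.62 0.38 -0.01 -0.0 -0.0 -0.4; 1.61 0.4 -0.01 -0.0 -0.0 -0.3; 1.61 0.4 -0.01 -0.0 -0.0 -0.4; 1.61 0.42 -0.01 -0.0 -0.0 -0.3; 1.61 0.42 -0.01 -0.0 -0.0 -0.4; 1.6 0.44 -0.0 -0.0 -0.0 -0.3; 1.6 0.44 -0.01 -0.0 -0.0 -0.4; 
1.82 0.15 0.0 0.0 0.0 -0.3; 1.82 0.16 0.0 0.0 0.0 -0.2; 1.82 0.16 0.0 0.0 0.0 -0.2; 1.82 0.17 0.0 0.0 0.0 -0.3; 1.82 0.18 0.0 0.0 0.0 -0.2; 1.82 0.19 0.0 0.0 0.0 -0.3; 1.82 0.2 0.0 0.0 0.0 -0.2; 1.81 0.2 0.0 0.0 0.0 -0.3; 1.81 0.21 0.0 0.0 0.0 -0.2; 1.81 0.22 0.0 0.0 0.0 -0.3; 1.81 0.23 0.0 0.0 0.0 -0.2; 1.81 0.23 0.0 0.0 0.0 -0.3; 1.81 0.24 0.0 0.0 0.0 -0.2; 1.81 0.25 0.0 0.0 0.0 -0.3; 1.81 0.26 0.0 0.0 0.0 -0.2; 1.82 0.27 0.0 0.0 0.0 -0.3;
```

Emit:
{"api": "arm_command", "payload": {
  "series": "0.8 -0.1 0 0 0 0 0; 1.5 -0.2 0 0 0 0 0; 2.2 -0.3 0 0 0 0 0; 2.5 -0.3 0 0 0 0 0; 2.5 -0.3 0 0 0 0 0; 2.5 -0.3 0 0 0 0 0; 2.5 -0.3 0 0 0 0 0; 2.5 -0.3 0 0 0 0 0"
}}

```text
clock: 21.4
tool_pos: [0.4707, 0.0011, 0.2795]
orientation: [0.754, 0.656, 0.0, -0.0]
wrist_force: [0.1, 0.2, -2.6]
finger_gap: 0.174
finger_force: 60.0
```

```bash
python3 - <<'E'
from h import *
st();plan((.574,.289,.26),0,16)
E
```

```text
t 21.4 p [0.4707 0.0011 0.2795] yaw -7.95 z [ 0.  0. -1.] F [ 0.13  0.16 -2.65] T [ 0.07 -0.09  0.  ] gap 0.174 gf 60.0
1.87 0.39 0.12 0.0 -0.0 -0.5; 1.87 0.41 0.12 0.0 -0.0 -0.5; 1.86 0.42 0.12 0.0 -0.0 -0.5; 1.86 0.44 0.12 0.0 -0.0 -0.5; 1.86 0.46 0.12 0.0 -0.0 -0.5; 1.85 0.47 0.12 0.0 -0.0 -0.5; 1.85 0.49 0.12 0.0 -0.0 -0.5; 1.84 0.5 0.13 0.0 -0.0 -0.5; 1.84 0.52 0.12 0.0 -0.0 -0.5; 1.84 0.54 0.13 0.0 -0.0 -0.5; 1.83 0.55 0.12 0.0 -0.0 -0.5; 1.83 0.57 0.13 0.0 -0.0 -0.5; 1.82 0.58 0.12 0.0 -0.0 -0.5; 1.81 0.6 0.13 0.0 -0.0 -0.5; 1.81 0.62 0.12 0.0 -0.0 -0.5; 1.81 0.63 0.13 0.0 -0.0 -0.4;
```

Emit:
{"api": "arm_command", "payload": {
  "series": "1.9 0.4 0.1 0 0 -0.5 0; 1.9 0.4 0.1 0 0 -0.5 0; 1.9 0.4 0.1 0 0 -0.5 0; 1.9 0.4 0.1 0 0 -0.5 0; 1.9 0.5 0.1 0 0 -0.5 0; 1.9 0.5 0.1 0 0 -0.5 0; 1.9 0.5 0.1 0 0 -0.5 0; 1.9 0.5 0.1 0 0 -0.5 0"
}}

```text
clock: 22.4
tool_pos: [0.5238, 0.1477, 0.2714]
orientation: [0.731, 0.682, -0.0, 0.0]
wrist_force: [-0.7, -0.1, -2.3]
finger_gap: 0.175
finger_force: 60.0
```

Emit:
{"api": "arm_command", "payload": {
  "series": "1.9 0.5 0.1 0 0 -0.5 0; 1.9 0.5 0.1 0 0 -0.5 0; 1.9 0.6 0.1 0 0 -0.5 0; 1.9 0.6 0.1 0 0 -0.5 0; 1.9 0.6 0.1 0 0 -0.5 0; 1.9 0.6 0.1 0 0 -0.5 0; 1.5 0.6 0.1 0 0 -0.5 0; 1 0.5 0.1 0 0 -0.5 0"
}}

```text
clock: 23.4
tool_pos: [0.5745, 0.2846, 0.2634]
orientation: [0.707, 0.708, -0.0, 0.0]
wrist_force: [0.0, 0.1, -2.5]
finger_gap: 0.174
finger_force: 60.0
```

```bash
python3 - <<'E'
from h import *
favg(2);st();plan((.574,.289,.17),0,8)
a,_=snap('scene','s4');b,d=snap('top','t4')
A=cv2.resize(a[170:320,230:400,::-1],None,fx=2.6,fy=2.6);B=cv2.resize(b[140:240,110:230,::-1],None,fx=2.9,fy=2.9)
h=min(len(A),len(B));cv2.imwrite('pics/c4.png',np.hstack([A[:h],B[:h]]))
E
```

```text
Favg [ 0.77  0.74 -1.72  0.12 -0.14 -0.03] sd [0.99 0.9  0.46 0.19 0.03 0.02]
t 23.5 p [0.5744 0.2845 0.2631] yaw 0.07 z [-0. -0. -1.] F [-0.22 -0.16 -1.26] T [-0.07 -0.12 -0.05] gap 0.173 gf 60.0
0.06 -0.01 1.16 -0.0 0.0 0.0; 0.06 -0.0 1.16 -0.0 0.0 0.0; 0.05 -0.01 1.16 -0.0 0.0 0.0; 0.06 -0.0 1.17 -0.0 0.0 0.0; 0.05 -0.01 1.16 -0.0 0.0 0.0; 0.06 -0.0 1.17 -0.0 0.0 0.0; 0.05 -0.01 1.16 -0.0 0.0 0.0; 0.06 -0.0 1.17 -0.0 0.0 0.1;
```

View pics/c4.png

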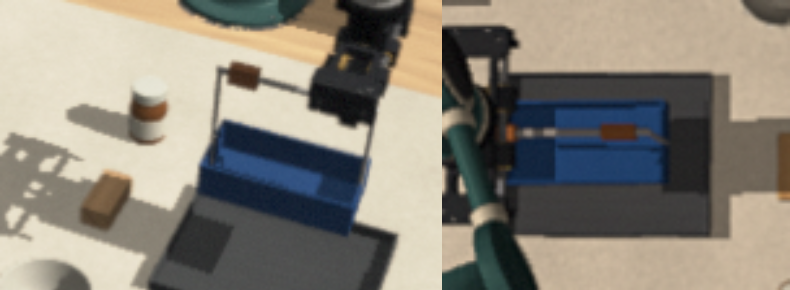

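The caddy hangs level, square over the tray (top crop: box 507–667, tray to 712). Lowering.

Emit:
{"api": "arm_command", "payload": {
  "series": "0 0 0.8 0 0 0 0; 0 0 1.5 0 0 0 0; 0 0 1.8 0 0 0 0; 0 0 2 0 0 0 0; 0 0 2 0 0 0 0; 0 0 1.8 0 0 0 0; 0 0 1.2 0 0 0 0; 0 0 0.6 0 0 0 0"
}}

```text
clock: 24.6
tool_pos: [0.5738, 0.2835, 0.1454]
orientation: [0.707, 0.707, -0.001, -0.0]
wrist_force: [-0.1, -0.3, -1.8]
finger_gap: 0.174
finger_force: 60.0
```

Emit:
{"api": "arm_command", "payload": {
  "series": "0 0 0.2 0 0 0 0; 0 0 0.2 0 0 0 0; 0 0 0.2 0 0 0 0; 0 0 0.1 0 0 0 0; 0 0 0.1 0 0 0 0; 0 0 0 0 0 0 0; 0 0 0 0 0 0 0; 0 0 0 0 0 0 0"
}}

```text
clock: 25.6
tool_pos: [0.5741, 0.2836, 0.1386]
orientation: [0.707, 0.707, 0.0, 0.0]
wrist_force: [-0.9, -0.4, -2.1]
finger_gap: 0.17
finger_force: 60.0
```

```bash
python3 - <<'E'
from h import *
favg(6);st()
E
```

```text
Favg [-0.11 -0.21 -2.15  0.1  -0.07  0.  ] sd [0.49 0.35 0.32 0.04 0.02 0.01]
t 25.9 p [0.5741 0.2836 0.1385] yaw 0.02 z [ 0.  0. -1.] F [-0.5   0.05 -2.68] T [ 0.04 -0.07  0.01] gap 0.172 gf 60.0
```

Not touching yet; the floor is expected at about 0.135.

Emit:
{"api": "arm_command", "payload": {
  "series": "0 0 0.1 0 0 0 0; 0 0 0 0 0 0 0; 0 0 0.1 0 0 0 0; 0 0 0 0 0 0 0; 0 0 0.1 0 0 0 0; 0 0 0 0 0 0 0; 0 0 0 0 0 0 0; 0 0 0 0 0 0 0"
}}

```text
clock: 26.9
tool_pos: [0.5741, 0.2836, 0.1355]
orientation: [0.707, 0.707, -0.0, -0.0]
wrist_force: [-0.4, 1.0, -1.7]
finger_gap: 0.176
finger_force: 60.0
```

```bash
python3 - <<'E'
from h import *
favg(6);st()
E
```

```text
Favg [-0.08 -0.11 -2.18  0.09 -0.08  0.02] sd [0.54 0.49 0.44 0.04 0.02 0.02]
t 27.2 p [0.5741 0.2836 0.1355] yaw 0.02 z [ 0. -0. -1.] F [-0.3  -0.76 -2.2 ] T [ 0.13 -0.1   0.02] gap 0.174 gf 60.0
```

Emit:
{"api": "arm_command", "payload": {
  "series": "0 0 0.05 0 0 0 0; 0 0 0 0 0 0 0; 0 0 0 0 0 0 0; 0 0 0 0 0 0 0; 0 0 0 0 0 0 0; 0 0 0 0 0 0 0; 0 0 0 0 0 0 0; 0 0 0 0 0 0 0"
}}

```text
clock: 28.2
tool_pos: [0.5743, 0.2837, 0.1352]
orientation: [0.707, 0.707, 0.0, 0.0]
wrist_force: [-0.3, -0.0, 1.4]
finger_gap: 0.174
finger_force: 60.0
```

```bash
python3 - <<'E'
from h import *
favg(6);st()
E
```

```text
Favg [ 0.29  0.37  1.14  0.14 -0.12 -0.01] sd [0.41 0.47 0.49 0.03 0.02 0.01]
t 28.5 p [0.5743 0.2837 0.1352] yaw 0.02 z [ 0.  0. -1.] F [0.98 1.22 1.57] T [ 0.18 -0.12 -0.02] gap 0.17 gf 60.0
```

Touchdown: the floor now carries the caddy. Letting go and rising.

Emit:
{"api": "arm_command", "payload": {
  "series": "0 0 0 0 0 0 0.2; 0 0 0 0 0 0 0.25; 0 0 0 0 0 0 0.3; 0 0 0 0 0 0 0.4; 0 0 0 0 0 0 0.5; 0 0 0 0 0 0 0.5; 0 0 0 0 0 0 0.5; 0 0 0 0 0 0 0.5"
}}

```text
clock: 29.5
tool_pos: [0.5741, 0.2836, 0.135]
orientation: [0.707, 0.707, -0.0, -0.0]
wrist_force: [-0.5, -0.4, 0.5]
finger_gap: 0.502
finger_force: 0.0
```

Emit:
{"api": "arm_command", "payload": {
  "series": "0 0 -0.4 0 0 0 0.5; 0 0 -1 0 0 0 0.5; 0 0 -1.5 0 0 0 0.5; 0 0 -2 0 0 0 0.5; 0 0 -2.5 0 0 0 0.5; 0 0 -2.5 0 0 0 0.5; 0 0 -2.5 0 0 0 0.5; 0 0 -2 0 0 0 0.5"
}}

```text
clock: 30.5
tool_pos: [0.5746, 0.2838, 0.2821]
orientation: [0.707, 0.707, 0.001, 0.001]
wrist_force: [-1.2, 1.1, -0.6]
finger_gap: 0.501
finger_force: 0.0
```

Emit:
{"api": "arm_command", "payload": {
  "series": "1.5 0 -1 0 0 0 0.5; 2 0 -1 0 0 0 0.5; 2 0 -1 0 0 0 0.5; 2 0 -1 0 0 0 0.5; 2 0 0 0 0 0 0.5; 2 0 0 0 0 0 0.5; 1 0 0 0 0 0 0.5; 0 0 0 0 0 0 0.5"
}}

```text
clock: 31.5
tool_pos: [0.5737, 0.4092, 0.3181]
orientation: [0.707, 0.708, -0.001, -0.0]
wrist_force: [-0.2, -0.6, -0.4]
finger_gap: 0.5
finger_force: 0.0
```

```bash
python3 - <<'E'
from h import *
a,_=snap('scene','s5');b,d=snap('top','t5');st()
A=cv2.resize(a[150:320,140:400,::-1],None,fx=1.65,fy=1.65);B=cv2.resize(b[90:270,110:345,::-1],None,fx=1.55,fy=1.55)
h=min(len(A),len(B));cv2.imwrite('pics/c5.png',np.hstack([A[:h],B[:h]]))
t0=load('t0');t=load('t5')
def col(c,f,box):
    u0,v0,u1,v1=box;o=[]
    for v in range(v0,v1):
        for u in range(u0,u1):
            if c['d'][v,u]>0 and f(*c['p'][v,u].astype(float)): o.append(at(c,u,v,c['d'][v,u]))
    return np.array(o)
w=col(t,lambda r,g,b:b>r*1.5,(120,155,220,230));print('blue z',np.percentile(w[:,2],[5,50,90,98]));print(cv2.minAreaRect((w[w[:,2]>.035][:,:2]*1000).astype(np.float32)))
for c in(t0,t):
    w=col(c,lambda r,g,b:max(r,g,b)<75,(118,155,220,232));print('tray',w[:,:2].min(0),w[:,:2].max(0))
E
```

```text
t 31.6 p [0.574  0.4082 0.3186] yaw 0.01 z [-0.001 -0.001 -1.   ] F [-0.21  0.36  0.08] T [-0.07 -0.09 -0.06] gap 0.499 gf 0.0
blue z [0.0023238  0.00865617 0.04619019 0.05225353]
((576.5966796875, 219.86196899414062), (87.09388732910156, 183.12696838378906), 0.029215503484010696)
tray [0.47560148 0.09463578] [0.6725507  0.35496056]
tray [0.47558611 0.09480244] [0.67287119 0.3553714 ]
```

View pics/c5.png

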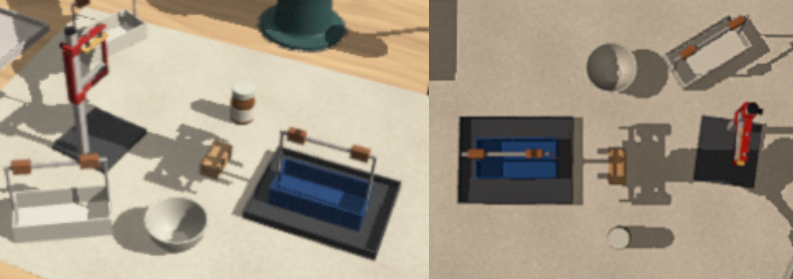

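The caddy sits flat and upright in the unmoved tray (crop 320,190). The jar, block and bowl are where they were, and the gripper is clear.

```bash
python3 -c "
from plant import *
print(hand_in())"
```

```text
the job is handed in; nothing more can be done
None
```

I took the blue caddy off the hook by its left grip, set it flat on the floor of the black tray without moving the tray, let go of it and handed the job in at about 32 s; the jar, wood block and bowl were left alone.

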